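# Roll a filter cartridge up the rinse stand and start the rinse

### The arm

A 6-joint arm with a two-finger parallel gripper is mounted at the origin on the work surface. World frame = base frame: x ahead of the robot, y to its left, z up, the work surface at z = 0. Lengths are in m, angles in rad, forces in N, time in s.
With the tool pointing down it reaches from about 0.325 to 0.925 m from the base axis. Payload 3.1 kg.
Tool frame: the origin (TCP) lies at the very end of the fingers, on their centre line; the grasp point (between the pads) lies 19 mm behind it; z points along the fingers, y is the direction in which the jaws open and shut (so a half turn about z gives the same grasp; the last joint's range is limited). The gripper opens to 85 mm and grips with 20 to 120 N. Pads are 22 mm wide; open, the fingers measure 114 mm over their backs; the gripper's body (76 mm by 85 mm) begins 54 mm behind the grasp point. The pads swing forward as they close: fully open they stand 13 mm farther back than shut.
Start: joints at [-1.289, 0.217, 1.613, -0, 1.311, -0.112], TCP at [0.24, -0.577, 0.231] pointing down, gripper open.
Joint ranges: [-2.75, 2.75], [-0.78, 2.1], [0.31, 2.55], [-1.13, 4.27], [0.13, 2.63], [-2.58, 2.58]. Speed limits (rad/s): [2.79, 2.79, 3.14, 3.14, 3.14, 3.14].

### API

Orientations are given as a rotation vector (axis times angle).
In Python, from plant import r gives the robot as it stands. The module is installed in compiled form; this text tells all that it offers.
- The arm moves only by the tool arm_command, never from a script. Its argument "moves" is a list of rows, each a list of 5 numbers: the closure, from 0 (fully open) to 1 (shut), then the shift along the tool's x, y, z in mm, then the turn about the tool's z in rad. In form: [[fingers, x, y, z, twist], ...]. A call has 1 to 8 rows; each row shifts and turns the pose as measured when the row begins, along the tool's axes as they then stand; what a row does not reach is not made up. A row lasts 1/12 s, in which the tool goes at most 41.7 mm and 7.16 degrees, less where a joint would pass 70% of its speed; a pose out of reach is approached as far as the arm can. A call with a gripper value outside its range is refused whole. The fingers move at their own pace and stop on an object; the grip force is fixed at half the most. Time passes only in rows, so rows that do not move let the fingers close. It gives the time, the measured TCP pose, the force and the opening at its end, in the units of the state.
- r.get_obs(): the state, without advancing time (a new reading comes with each control period).
- r.snapshot(name): name is "scene" or "top" or "wrist"; returns the picture (480x640x3 uint8, blue, green, red); there is no depth.
- r.camera_model(name): a dict with "fx", "fy", "cx", "cy" (pixels), "k1" (the pictures are not rectified: a ray, as slopes to the right and down, at radius r is drawn at 1 + k1 r^2 times it, then the intrinsics apply), "R" (3x3) and "t" (3): a world point X has camera coordinates R X + t. Camera axes: x right, y down, z forward; pixel columns grow to the right and rows downward; lengths in m; the calibration is good to about 2 mm. A picture is of the moment at which its call begins: read the wrist's pose just before it. camera_model takes no time and is no camera call; for the wrist camera it gives the pose at the moment of the call.
- r.sign_off(): hands the job in, once; it reports no verdict.
The state is a dict: "time": time; "joint_pos": joint angles; "qd": joint speeds; "joint_efforts": joint torques, N m; "eef_pos": TCP position; "tool_rot": TCP orientation; "ft_force": force on the tool from outside, world axes, zero at the start; "moment": the same for the moment, N m; "width": finger opening in m.
Only numpy, scipy, OpenCV 4.12 (cv2) and the standard library are available. Lean on these libraries where they do the work, as an engineer would, in place of code of your own. Each camera call takes 0.05 s, during which the arm holds its last target.

### The job

Using only the fingertips, push the filter cartridge lying on the rinse stand so that it rolls up the ramp and settles in the dip against the blue stop; keep a finger behind it all the way up the slope so that it neither rolls back nor runs ahead, and do not lift it. Once it is seated, press the green start button fully down and come away. Leave the red button and everything else on the table alone.

Things in the scene. Friction and masses are not known exactly. Their poses are not given: they have to be found in the camera images.
- stand: Rinse stand fixed to the table, 445 x 150 mm: white base, aluminium track. Origin on the table, z up, +x uphill along the track, y across. Along x: blue tail lip -206 to -200 mm (top 18 mm high); flat landing to -60 mm (12 mm high); ramp to the crest; dip; stop. Blue side rails 12 mm above the track, inner faces at y = +-69 mm. White console beyond the stop, x = 150 to 236 mm, top 50 mm high.
- ramp_foot (a point): Middle of the line where the flat landing meets the ramp: 60 mm downhill of the stand's origin, 12 mm above the table. From here the ramp rises at 7 degrees for 150 mm; on it nothing holds the cartridge.
- crest (a point): Middle of the ramp's upper edge: 90 mm uphill of the stand's origin, 30.4 mm above the table. Just past it the dip's floor lies 5 mm lower; a cartridge whose middle has passed the crest drops in and stays.
- seat (a point): Where the cartridge's middle lies once it is seated: 107 mm uphill of the stand's origin, 55.4 mm above the table. The face of the blue stop (12 mm thick, top 70 mm above the table) is 31.5 mm further uphill.
- cartridge: The filter cartridge to be rolled: a cylinder of 60 mm diameter and 130 mm length, white with blue ends, about 0.25 to 0.5 kg, lying across the landing; smooth plastic (friction about 0.4, also against a finger), it rolls freely. Origin in its middle; its y axis is the cylinder's axis (its x and z turn as it rolls).
- start_button_top (a point): Centre of the top of the green start button (28 mm diameter) on the console. It goes straight down 6 mm and springs back; fully down takes about 5 N. Green and red may be either way round.
- start_button (a joint): Travel of the green start button: 0 is up, 0.006 m is fully down.
- stop_button_top (a point): Centre of the top of the red stop button, same size as the green one, 70 mm from it. Not to be pressed.
- stop_button (a joint): Travel of the red stop button: 0 is up, 0.006 m is fully down.
- spare: Bystander: a second such cartridge standing upright on the robot's left or right, 60 mm diameter, 130 mm tall; origin at the centre of its underside.
- bottle: Bystander: white bottle with a blue cap, 66 mm diameter, 170 mm tall, on the side of the table opposite to the spare cartridge; origin at the centre of its underside.
- beaker: Bystander: clear beaker, 70 mm diameter, 90 mm tall, standing beside the stand on its -y side; origin at the centre of its underside.
- jar: Bystander: small clear jar with an orange lid, 52 mm diameter, 70 mm tall, standing beside the stand on its -y side; origin at the centre of its underside.
- wrench: Bystander: steel wrench lying flat on the table across the downhill end of the stand, at x about -245 mm in the stand's frame; origin at its underside.
Not all that is in view belongs to the job. Leave any brown, purple or yellow look-alike of the cartridge alone.

How it is judged:
By the outcome, as a careful person would: the job done as asked, in the order asked, and still so for the second after the job is handed in, with the robot touching nothing.
It also fails if it takes over 54 s, if anything falls off the work surface, if the arm or the gripper's body presses on something with over 40 N, if the wrist force passes 120 N, or if a joint passes its speed limit or range.

## Working session

There is one attempt and no reset: what is moved stays moved. The work goes in short steps, Python scripts to look and compute and a tool call to move; the robot and the scene stay as the last step left them, time stands still between calls to the robot, and variables do not carry over. Pictures are saved under pics/ and viewed, and the job is handed in when it is done.

Besides the shell and the picture viewer there is one more tool, called after "Request:" as name(argument=value, ...) on one line, values as JSON. arm_command: Moves the arm, as the interface text tells. Its arguments: {"type":"object","properties":{"moves":{"type":"array"}},"required":["moves"]}

```bash
mkdir -p pics; python3 - <<'E'
from plant import r
import cv2,numpy as np
o=r.get_obs()
for k,v in o.items(): print(k,np.round(v,4))
for n in ("scene","top","wrist"):
    m=r.camera_model(n); print(n,{k:np.round(v,4).tolist() for k,v in m.items()})
    cv2.imwrite(f"pics/{n}0.png",r.snapshot(n))
E
```

```text
time 0.0
joint_pos [-1.2892  0.2178  1.6149  0.      1.3113 -0.1122]
qd [ 0.0002 -0.0002 -0.0008 -0.0009  0.001  -0.0005]
joint_efforts [ 8.00000e-04 -3.96850e+01 -3.03849e+01 -0.00000e+00  9.80000e-03
  0.00000e+00]
eef_pos [ 0.2396 -0.5764  0.23  ]
tool_rot [-3.0786e+00 -6.1410e-01  3.0000e-04]
ft_force [0.3145 0.3435 0.0017]
moment [ 0.002   0.0343 -0.0308]
width 0.0854
scene {'fx': 498.0183, 'fy': 498.0183, 'cx': 324.5948, 'cy': 238.2602, 'k1': -0.1024, 'R': [[-0.562, 0.827, -0.0153], [0.4604, 0.2974, -0.8364], [-0.6871, -0.4771, -0.5479]], 't': [0.3275, -0.1691, 1.5672]}
top {'fx': 556.2422, 'fy': 556.2422, 'cx': 315.2837, 'cy': 244.7014, 'k1': -0.1145, 'R': [[-0.0121, -0.9999, -0.0068], [-0.9982, 0.0125, -0.0585], [0.0586, 0.0061, -0.9983]], 't': [-0.0058, 0.5366, 1.2262]}
wrist {'fx': 331.1485, 'fy': 331.1485, 'cx': 314.0743, 'cy': 244.9238, 'k1': -0.0486, 'R': [[0.3833, -0.9236, -0.0007], [-0.8847, -0.3674, 0.2869], [-0.2652, -0.1094, -0.958]], 't': [-0.6249, -0.0362, 0.3789]}
```

View pics/scene0.png

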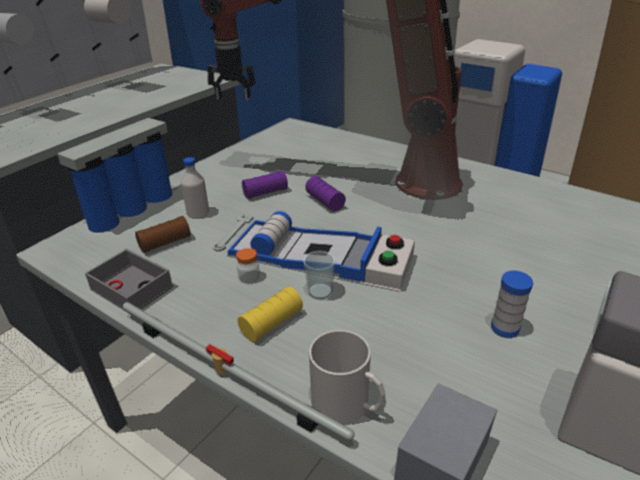

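View pics/top0.png

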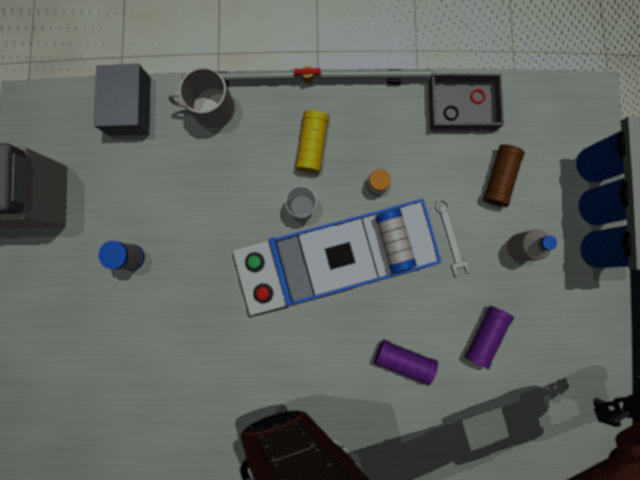

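```bash
cat > h.py <<'E'
import numpy as np,cv2
def und(m,uv):
    K=np.array([[m['fx'],0,m['cx']],[0,m['fy'],m['cy']],[0,0,1.]])
    return cv2.undistortPoints(np.array(uv,float).reshape(-1,1,2),K,np.array([m['k1'],0,0,0,0.])).reshape(-1,2)
def und_exact(m,uv): return und(m,uv)
def cast(m,uv,z):
    R=np.array(m['R']);t=np.array(m['t']);c=-R.T@t
    n=und(m,uv); d=np.c_[n,np.ones(len(n))]@R
    return c+d*((z-c[2])/d[:,2])[:,None]
def proj(m,X):
    R=np.array(m['R']);t=np.array(m['t']);c=np.atleast_2d(X)@R.T+t
    s=c[:,:2]/c[:,2:];s=s*(1+m['k1']*(s**2).sum(1))[:,None]
    return s*[m['fx'],m['fy']]+[m['cx'],m['cy']]
def cents(mask,amin=30):
    n,l,s,c=cv2.connectedComponentsWithStats(mask.astype(np.uint8))
    return [(c[i].round(1).tolist(),s[i].tolist()) for i in range(1,n) if s[i,4]>amin]
E
python3 - <<'E'
from plant import r
from h import *
im=cv2.imread('pics/top0.png');m=r.camera_model('top')
h=cv2.cvtColor(im,cv2.COLOR_BGR2HSV)
H,S,V=cv2.split(h)
g=(H>55)&(H<90)&(S>120);rd=((H<6)|(H>172))&(S>150)&(V>80)
for n,k in (('g',g),('r',rd)):
    for c,s in cents(k): print(n,c,s,cast(m,[c],0.06).round(4))
b=(H>100)&(H<125)&(S>130)
for c,s in cents(b): print('b',c,s)
roi=im[180:330,220:480]
cv2.imwrite('pics/z0.png',cv2.resize(roi,None,fx=3,fy=3,interpolation=cv2.INTER_CUBIC))
s=cv2.imread('pics/scene0.png')[190:310,190:430]
cv2.imwrite('pics/z1.png',cv2.resize(s,None,fx=3.3,fy=3.3,interpolation=cv2.INTER_CUBIC))
E
```

```text
g [253.6, 261.4] [247, 255, 14, 14, 154] [[0.4995 0.1206 0.06  ]]
r [306.8, 70.8] [294, 69, 26, 5, 115] [[0.9207 0.0015 0.06  ]]
r [477.5, 95.8] [471, 89, 14, 14, 69] [[ 0.8612 -0.3776  0.06  ]]
r [262.3, 292.9] [256, 287, 13, 13, 129] [[0.4316 0.1024 0.06  ]]
b [600.6, 160.4] [577, 133, 47, 49, 1511]
b [602.7, 203.8] [579, 179, 48, 46, 1522]
b [352.4, 253.0] [269, 199, 172, 107, 1708]
b [604.7, 248.0] [581, 227, 48, 41, 1511]
b [548.3, 242.5] [541, 236, 16, 14, 179]
b [112.8, 254.6] [99, 241, 29, 28, 646]
b [141.0, 258.7] [137, 249, 7, 19, 35]
```

View pics/z0.png

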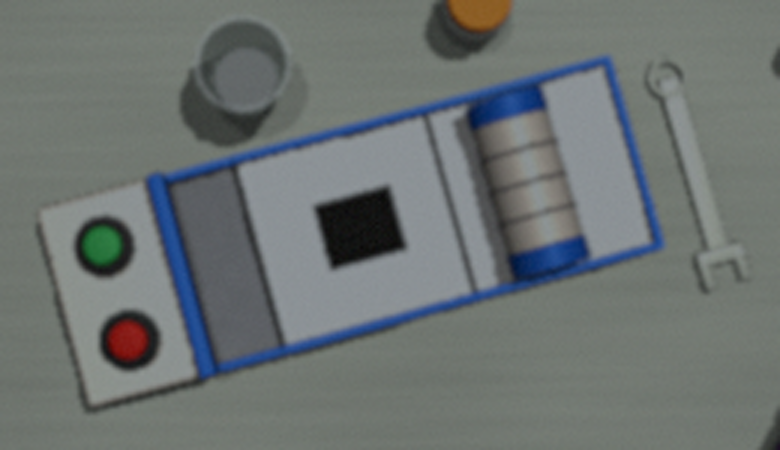

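View pics/z1.png

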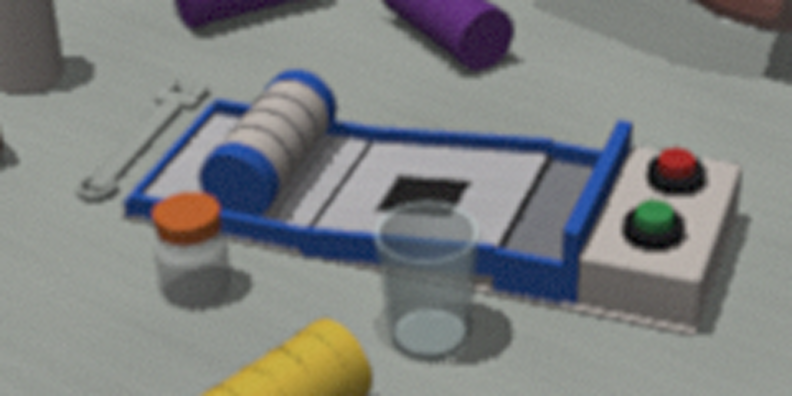

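```bash
python3 - <<'E'
from plant import r
from h import *
m=r.camera_model('top')
f=lambda a:np.array(a,float)/3+[220-1/3,180-1/3]
foot=cast(m,f([(428,115),(477,292)]),.012);crest=cast(m,f([(237,168),(284,347)]),.0304)
tail=cast(m,f([(608,60),(660,245)]),.018);stop=cast(m,f([(150,177),(212,375)]),.07);con=cast(m,f([(40,212),(90,408)]),.05)
for n,a in zip('foot crest tail stop con'.split(),(foot,crest,tail,stop,con)): print(n,a.round(4).tolist(),a.mean(0).round(4),np.linalg.norm(a[0]-a[1]).round(4),np.degrees(np.arctan2(*(a[0]-a[1])[[1,0]])).round(2))
F,C=foot.mean(0),crest.mean(0);d=C-F;print(np.hypot(*d[:2]),np.degrees(np.arctan2(d[1],d[0])))
F,C=tail.mean(0),con.mean(0);d=C-F;print(np.hypot(*d[:2]),np.degrees(np.arctan2(d[1],d[0])))
# triangulate buttons
s=r.camera_model('scene');im=cv2.imread('pics/scene0.png');H,S,V=cv2.split(cv2.cvtColor(im,cv2.COLOR_BGR2HSV))
for n,k,top in (('g',(H>55)&(H<90)&(S>120),(253.6,261.4)),('r',((H<6)|(H>172))&(S>150)&(V>80),(262.3,292.9))):
  for c,st in cents(k):
    n1=und(m,[top])[0];n2=und(s,[c])[0]
    P=[np.c_[np.array(q['R']),np.array(q['t'])] for q in (m,s)]
    X=cv2.triangulatePoints(P[0],P[1],n1.reshape(2,1),n2.reshape(2,1));X=(X[:3]/X[3]).ravel();print(n,c,st,X.round(4),proj(m,X)-top)
E
```

```text
foot [[0.5955, -0.1188, 0.012], [0.4626, -0.1531, 0.012]] [ 0.529  -0.1359  0.012 ] 0.1372 14.48
crest [[0.5561, 0.024, 0.0304], [0.4242, -0.009, 0.0304]] [0.4902 0.0075 0.0304] 0.1359 14.06
tail [[0.6347, -0.2542, 0.018], [0.4956, -0.2898, 0.018]] [ 0.5652 -0.272   0.018 ] 0.1436 14.37
stop [[0.5474, 0.0847, 0.07], [0.4063, 0.0419, 0.07]] [0.4769 0.0633 0.07  ] 0.1475 16.88
con [[0.5244, 0.1667, 0.05], [0.3824, 0.1312, 0.05]] [0.4534 0.149  0.05  ] 0.1464 14.01
0.14859301460389904 105.17417296975302
0.43557349211273294 104.86472280770153
g [387.8, 255.5] [382, 251, 13, 10, 86] [0.4996 0.1191 0.0684] [[ 0.2388742  -0.13767043]]
r [394.5, 238.7] [389, 235, 12, 8, 66] [0.4321 0.1009 0.0704] [[ 0.20244977 -0.11389948]]
r [116.3, 283.2] [109, 280, 13, 9, 38] [ 0.8008 -0.0142  0.3121] [[  51.00701884 -209.27581009]]
r [219.4, 353.5] [207, 345, 26, 19, 170] [ 0.6562 -0.0073 -0.1094] [[ 50.69277129 -93.57884194]]
```

```bash
cat >> h.py <<'E'
YAW=np.radians(104.6);u=np.array([np.cos(YAW),np.sin(YAW),0]);v=np.array([-u[1],u[0],0]);O=np.array([.5132,-.0785,0])
def st(P): P=np.atleast_2d(P);d=P-O;return np.c_[d@u,d@v,P[:,2]]
def wd(p): p=np.atleast_2d(np.array(p,float));return O+p[:,:1]*u+p[:,1:2]*v+p[:,2:]*[0,0,1]
def state(r):
    from scipy.spatial.transform import Rotation as Ro
    o=r.get_obs();R=Ro.from_rotvec(o['tool_rot']).as_matrix()
    print('t',round(float(o['time']),2),'tcp',np.round(o['eef_pos'],4),'stand mm',(st(o['eef_pos'])*1000).round(1),'xyaw',np.degrees(np.arctan2(R[1,0],R[0,0])).round(2),'z',R[:,2].round(3),'F',np.round(o['ft_force'],1),'w',round(float(o['width']),4),'q6',round(float(o['joint_pos'][5]),2))
    return o,R
E
python3 - <<'E'
from plant import r
from h import *
o,R=state(r)
m=r.camera_model('top');s=r.camera_model('scene')
f=lambda a:np.array(a,float)/3+[220-1/3,180-1/3]
# cartridge blue-end silhouettes (top): left/right side edges at both ends
E=f([(470,112),(544,92),(512,270),(586,250)])
print('cart edges',(st(cast(m,E,.042))*1000).round(1), (st(cast(m,[E.mean(0)],.042))*1000).round(1))
# overlay of stand prediction
L={'foot':[(-60,-69,12),(-60,69,12)],'crest':[(90,-69,30.4),(90,69,30.4)],'con':[(236,-75,50),(236,75,50)],'tail':[(-206,-75,18),(-206,75,18)],'cart':[(-120,-65,42),(-120,65,42)]}
for n,p in L.items(): 
  w=wd(np.array(p)/1000.); print(n,((proj(m,w)-[220,180])*3).round(0).tolist(),((proj(s,w)-[190,190])*3.3).round(0).tolist())
for n,p,z in (('bottle',(548,242),.17),('jar',(378,181),.07),('beaker',(301,203),.09)): print(n,cast(m,[p],z).round(3),(st(cast(m,[p],z))*1000).round(0))
c=r.camera_model('wrist');print('wrist cam in tool',R.T@(-np.array(c['R']).T@c['t']-o['eef_pos']))
E
```

```text
t 0.15 tcp [ 0.2397 -0.5766  0.2303] stand mm [[-413.   390.2  230.3]] xyaw 22.56 z [-0.001  0.002 -1.   ] F [-0.1 -0.2  0.2] w 0.0852 q6 -0.11
cart edges [[ -86.9  -61.    42. ]
 [-143.3  -60.9   42. ]
 [ -85.2   58.3   42. ]
 [-141.4   58.6   42. ]] [[-114.1   -1.1   42. ]]
foot [[428.0, 114.0], [477.0, 292.0]] [[301.0, 240.0], [370.0, 144.0]]
crest [[233.0, 165.0], [283.0, 347.0]] [[494.0, 258.0], [550.0, 157.0]]
con [[36.0, 208.0], [89.0, 409.0]] [[699.0, 281.0], [742.0, 164.0]]
tail [[613.0, 55.0], [668.0, 248.0]] [[121.0, 202.0], [209.0, 104.0]]
cart [[511.0, 94.0], [559.0, 265.0]] [[226.0, 189.0], [297.0, 102.0]]
bottle [[ 0.527 -0.477  0.17 ]] [[-389.   87.  170.]]
jar [[ 0.669 -0.149  0.07 ]] [[-108. -133.   70.]]
beaker [[0.621 0.016 0.09 ]] [[  65. -128.   90.]]
wrist cam in tool [ 0.07372504  0.00055605 -0.14277583]
```

Request:
arm_command(moves=[[0.4, 0, 0, 0, -0.12], [0.4, 0, 0, 0, -0.12], [0.4, 0, 0, 0, -0.12], [0.4, 0, 0, 0, -0.12], [0.4, 0, 0, 0, -0.12], [0.4, 0, 0, 0, -0.12], [0.4, 0, 0, 0, -0.12], [0.4, 0, 0, 0, -0.12]])

```text
time: 0.82
eef_pos: [0.2388, -0.5736, 0.2253]
tool_rot: [-2.404, -2.008, -0.007]
ft_force: [-0.6, 0.7, -0.8]
width: 0.0508
```

Request:
arm_command(moves=[[0.4, 0, 0, 0, -0.12], [0.4, 0, 0, 0, -0.12], [0.4, 0, 0, 0, -0.12], [0.4, 0, 0, 0, -0.11], [0.4, 0, 0, 0, 0]])

```text
time: 1.23
eef_pos: [0.2383, -0.5718, 0.2223]
tool_rot: [-1.839, -2.531, -0.015]
ft_force: [0.4, -0.3, -0.7]
width: 0.0511
```

```bash
python3 - <<'E'
from plant import r
from h import *
o,R=state(r)
print('delta to (-173,0,100) tool mm',(R.T@(wd([-.173,0,.1])[0]-o['eef_pos'])*1000).round(1))
E
```

```text
t 1.23 tcp [ 0.2383 -0.5718  0.2223] stand mm [[-408.1  390.4  222.3]] xyaw 108.0 z [-0.004  0.015 -1.   ] F [ 0.4 -0.3 -0.7] w 0.0511 q6 -1.6
delta to (-173,0,100) tool mm [209.6 403.6 125.9]
```

Request:
arm_command(moves=[[0.4, 0, 0, 0, 0.06], [0.4, 14, 24, -1, 0], [0.4, 14, 24, -1, 0], [0.4, 14, 24, -1, 0], [0.4, 14, 24, -1, 0], [0.4, 14, 24, -1, 0], [0.4, 14, 24, -1, 0], [0.4, 14, 24, -1, 0]])

```text
time: 1.9
eef_pos: [0.3782, -0.435, 0.2274]
tool_rot: [-1.96, -2.433, -0.014]
ft_force: [-0.2, -0.2, -0.4]
width: 0.0512
```

Request:
arm_command(moves=[[0.4, 14, 24, -1, 0], [0.4, 14, 24, -1, 0], [0.4, 14, 24, -1, 0], [0.4, 14, 24, -1, 0], [0.4, 14, 24, -1, 0], [0.4, 14, 24, -1, 0], [0.4, 14, 24, -1, 0], [0.4, 0, 0, 0, 0]])

```text
time: 2.57
eef_pos: [0.5312, -0.2929, 0.2343]
tool_rot: [-1.986, -2.409, -0.018]
ft_force: [-0.8, -0.1, 0.7]
width: 0.0512
```

```bash
python3 - <<'E'
from plant import r
from h import *
o,R=state(r)
print('delta to (-173,0,100) tool mm',(R.T@(wd([-.173,0,.1])[0]-o['eef_pos'])*1000).round(1))
E
```

```text
t 2.57 tcp [ 0.5312 -0.2929  0.2343] stand mm [[-212.    36.6  234.3]] xyaw 101.01 z [-0.008  0.021 -1.   ] F [-0.8 -0.1  0.7] w 0.0512 q6 -0.82
delta to (-173,0,100) tool mm [ 38.2  34.6 135.1]
```

Request:
arm_command(moves=[[0.4, 10, 9, 0, -0.06], [0.4, 10, 9, 0, 0], [0.4, 10, 9, 0, 0], [0.4, 8, 9, 10, 0], [0.4, 0, 0, 25, 0], [0.4, 0, 0, 25, 0], [0.4, 0, 0, 25, 0], [0.4, 0, 0, 0, 0]])

```text
time: 3.23
eef_pos: [0.5595, -0.2415, 0.1466]
tool_rot: [-1.931, -2.458, -0.016]
ft_force: [-1.7, 1.2, -1.1]
width: 0.0511
```

```bash
python3 - <<'E'
from plant import r
from h import *
o,R=state(r)
print('delta to (-173,0,35) tool mm',(R.T@(wd([-.173,0,.035])[0]-o['eef_pos'])*1000).round(1))
cv2.imwrite('pics/w1.png',r.snapshot('wrist'))
t=r.snapshot('top')
cv2.imwrite('pics/t1.png',cv2.resize(t[180:330,220:480],None,fx=3,fy=3,interpolation=cv2.INTER_CUBIC))
E
```

```text
t 3.23 tcp [ 0.5595 -0.2415  0.1466] stand mm [[-169.4   -3.7  146.6]] xyaw 103.7 z [-0.006  0.018 -1.   ] F [-1.7  1.2 -1.1] w 0.0511 q6 -0.77
delta to (-173,0,35) tool mm [ -5.7  -3.5 111.6]
```

View pics/w1.png

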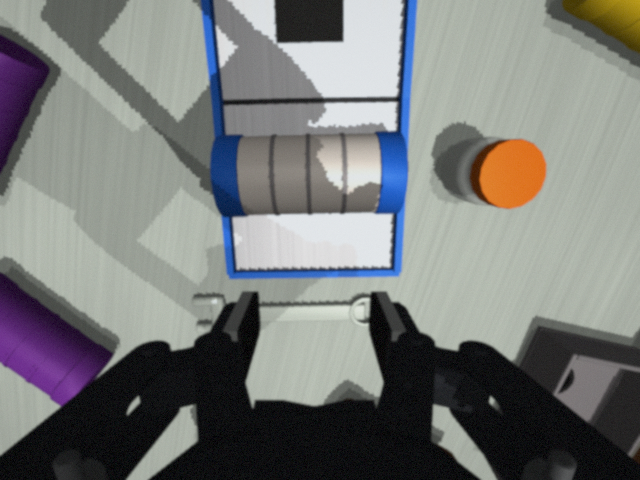

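View pics/t1.png

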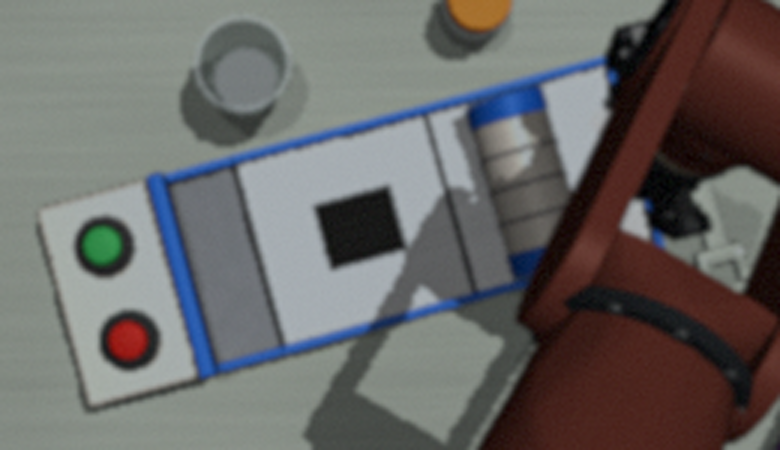

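```bash
python3 - <<'E'
from plant import r
from h import *
c=r.camera_model('wrist')
for n,p,z in (('lip inner',(315,269),.018),('cart near',(310,216),.042),('cart far',(310,132),.042),('foot',(310,101),.012),('railL',(222,105),.024),('railR',(401,105),.024)): print(n,(st(cast(c,[p],z))*1000).round(1))
E
```

```text
lip inner [[-203.    -7.5   18. ]]
cart near [[-150.4   -4.3   42. ]]
cart far [[-88.2  -5.4  42. ]]
foot [[-62.8  -5.6  12. ]]
railL [[-65.9  62.   24. ]]
railR [[-68.1 -75.7  24. ]]
```

Request:
arm_command(moves=[[0.4, -1, -1, 25, -0.01], [0.4, -1, -1, 25, 0], [0.4, -1, -1, 20, 0], [0.4, 0, 0, 15, 0], [0.4, 0, 0, 0, 0]])

```text
time: 3.75
eef_pos: [0.5695, -0.2521, 0.0771]
tool_rot: [1.923, 2.465, 0.022]
ft_force: [-0.9, 0.6, 0.6]
width: 0.0514
```

```bash
python3 - <<'E'
from plant import r
from h import *
o,R=state(r)
print('delta to (-173,0,30) tool mm',(R.T@(wd([-.173,0,.030])[0]-o['eef_pos'])*1000).round(1))
E
```

```text
t 3.75 tcp [ 0.5695 -0.2521  0.0771] stand mm [[-182.2  -10.7   77.1]] xyaw 104.06 z [ 0.021  0.002 -1.   ] F [-0.9  0.6  0.6] w 0.0514 q6 -0.79
delta to (-173,0,30) tool mm [  9.2 -11.8  46.9]
```

Request:
arm_command(moves=[[0.4, 5, -4, 0, 0], [0.4, 4, -3, 0, 0], [0.4, 1, -1, 15, 0], [0.4, 1, -1, 15, 0], [0.4, 0, 0, 0, 0]])

```text
time: 4.17
eef_pos: [0.5645, -0.247, 0.0579]
tool_rot: [1.915, 2.449, 0.025]
ft_force: [-0.9, 0.5, 0.8]
width: 0.0514
```

```bash
python3 - <<'E'
from plant import r
from h import *
o,R=state(r)
print('delta to (-173,0,30) tool mm',(R.T@(wd([-.173,0,.030])[0]-o['eef_pos'])*1000).round(1))
E
```

```text
t 4.17 tcp [ 0.5645 -0.247   0.0579] stand mm [[-175.9   -7.1   57.9]] xyaw 103.92 z [ 0.036 -0.007 -0.999] F [-0.9  0.5  0.8] w 0.0514 q6 -0.78
delta to (-173,0,30) tool mm [ 3.3 -8.1 27.6]
```

Request:
arm_command(moves=[[0.4, 2, -2, 14, -0.01], [0.4, 2, -2, 14, 0], [0.4, 0, -1, 12, 0], [0.4, 0, 0, 0, 0]])

```text
time: 4.5
eef_pos: [0.5653, -0.2473, 0.0261]
tool_rot: [1.894, 2.447, 0.028]
ft_force: [-0.5, 0.2, -1.2]
width: 0.0511
```

```bash
python3 - <<'E'
from plant import r
from h import *
o,R=state(r)
cv2.imwrite('pics/w2.png',r.snapshot('wrist'))
t=r.snapshot('scene')
cv2.imwrite('pics/s2.png',cv2.resize(t[150:310,190:430],None,fx=3.3,fy=3.3,interpolation=cv2.INTER_CUBIC))
E
```

```text
t 4.5 tcp [ 0.5653 -0.2473  0.0261] stand mm [[-176.4   -7.9   26.1]] xyaw 104.5 z [ 0.048 -0.015 -0.999] F [-0.5  0.2 -1.2] w 0.0511 q6 -0.79
```

View pics/w2.png

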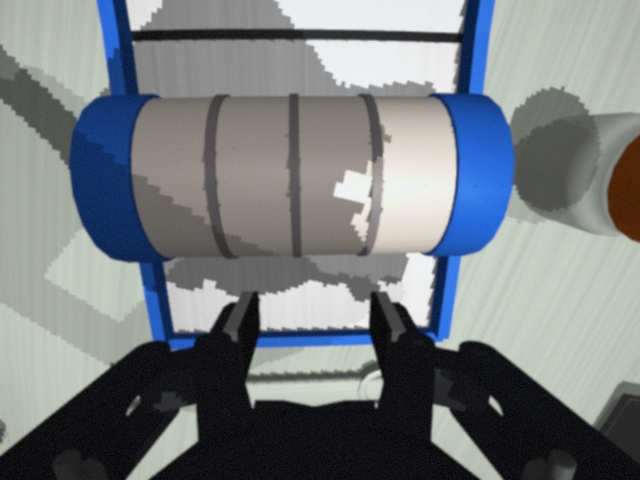

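View pics/s2.png

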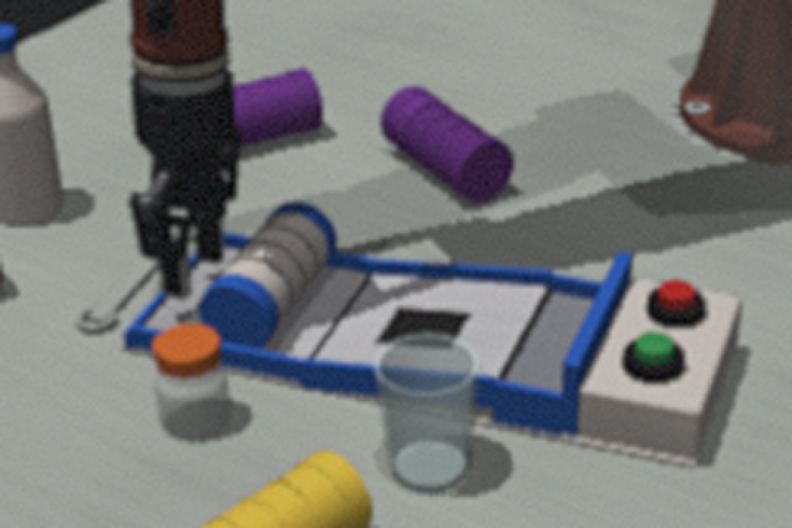

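Request:
arm_command(moves=[[0.4, 3, -3, 0, 0], [0.4, 3, -3, 0, 0], [0.4, 3, -3, 0, 0], [0.4, 3, -2, 0, 0], [0.4, 0, 0, 0, 0]])

```text
time: 5.02
eef_pos: [0.5549, -0.2402, 0.0318]
tool_rot: [1.888, 2.439, 0.03]
ft_force: [0.1, 0.1, 0.2]
width: 0.0512
```

```bash
python3 - <<'E'
from plant import r
from h import *
o,R=state(r)
E
```

```text
t 5.02 tcp [ 0.5549 -0.2402  0.0318] stand mm [[-167.     0.4   31.8]] xyaw 104.48 z [ 0.057 -0.02  -0.998] F [0.1 0.1 0.2] w 0.0512 q6 -0.79
```

Request:
arm_command(moves=[[0.4, 3, 0, 1, 0], [0.4, 3, 0, 1, 0], [0.4, 3, 0, 1, 0], [0.4, 3, 0, 0, 0], [0.4, 3, 0, 0, 0], [0.4, 3, 0, 0, 0]])

```text
time: 5.52
eef_pos: [0.5506, -0.2218, 0.0284]
tool_rot: [1.887, 2.437, 0.03]
ft_force: [-0.1, 0.4, 0.1]
width: 0.0512
```

```bash
python3 - <<'E'
from plant import r
from h import *
o,R=state(r)
cv2.imwrite('pics/w3.png',r.snapshot('wrist'))
E
```

```text
t 5.52 tcp [ 0.5506 -0.2218  0.0284] stand mm [[-1.48e+02 -1.00e-01  2.84e+01]] xyaw 104.46 z [ 0.059 -0.021 -0.998] F [-0.1  0.4  0.1] w 0.0512 q6 -0.77
```

View pics/w3.png

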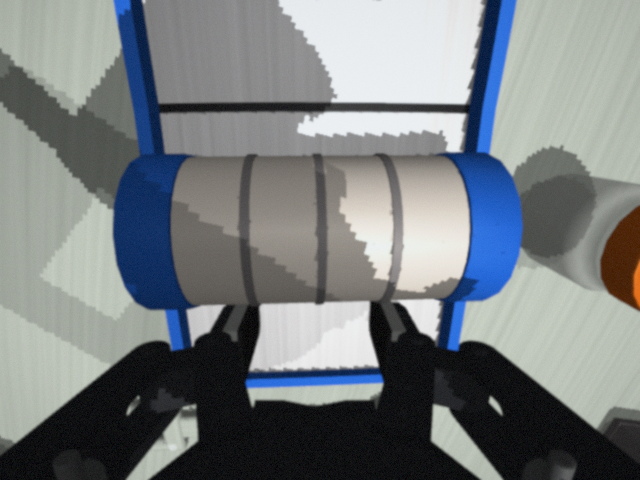

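Request:
arm_command(moves=[[0.4, 3, 0, 0, 0], [0.4, 3, 0, 0, 0], [0.4, 3, 0, 0, 0], [0.4, 3, 0, 0, 0], [0.4, 3, 0, 0, 0], [0.4, 3, 0, 0, 0], [0.4, 3, 0, 0, 0], [0.4, 3, 0, 0, 0]])

```text
time: 6.23
eef_pos: [0.5439, -0.1956, 0.0274]
tool_rot: [1.887, 2.438, 0.03]
ft_force: [-0.5, -0.7, 0.0]
width: 0.0512
```

```bash
python3 - <<'E'
from plant import r
from h import *
o,R=state(r)
c=r.camera_model('wrist')
cv2.imwrite('pics/w4.png',r.snapshot('wrist'))
cv2.imwrite('pics/t4.png',r.snapshot('top')[180:330,220:480])
E
```

```text
t 6.23 tcp [ 0.5439 -0.1956  0.0274] stand mm [[-121.1   -0.2   27.4]] xyaw 104.48 z [ 0.058 -0.02  -0.998] F [-0.5 -0.7  0. ] w 0.0512 q6 -0.73
```

View pics/w4.png

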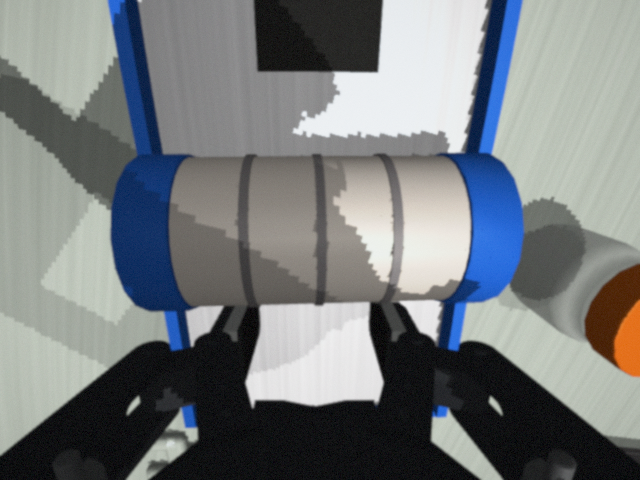

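Request:
arm_command(moves=[[0.4, 3, 0, 0, 0], [0.4, 3, 0, 0, 0], [0.4, 3, 0, 0, 0], [0.4, 3, 0, 0, 0], [0.4, 3, 0, 0, 0], [0.4, 3, 0, -0.3, 0], [0.4, 3, 0, -0.4, 0], [0.4, 3, 0, -0.4, 0]])

```text
time: 7.0
eef_pos: [0.5382, -0.1715, 0.0283]
tool_rot: [1.884, 2.436, 0.029]
ft_force: [1.2, -1.8, 1.6]
width: 0.0512
```

```bash
python3 - <<'E'
from plant import r
from h import *
o,R=state(r)
E
```

```text
t 7.0 tcp [ 0.5382 -0.1715  0.0283] stand mm [[-96.3  -0.7  28.3]] xyaw 104.51 z [ 0.06  -0.023 -0.998] F [ 1.2 -1.8  1.6] w 0.0512 q6 -0.69
```

Request:
arm_command(moves=[[0.4, 3, 0, -0.4, 0], [0.4, 3, 0, -0.4, 0], [0.4, 3, 0, -0.4, 0], [0.4, 3, 0, -0.4, 0], [0.4, 3, 0, -0.4, 0], [0.4, 3, 0, -0.4, 0], [0.4, 3, 0, -0.4, 0], [0.4, 3, 0, -0.4, 0]])

```text
time: 7.67
eef_pos: [0.5329, -0.1472, 0.0324]
tool_rot: [1.881, 2.433, 0.029]
ft_force: [0.0, -2.3, 0.7]
width: 0.0513
```

```bash
python3 - <<'E'
from plant import r
from h import *
o,R=state(r)
cv2.imwrite('pics/w5.png',r.snapshot('wrist'))
E
```

```text
t 7.67 tcp [ 0.5329 -0.1472  0.0324] stand mm [[-71.4  -1.8  32.4]] xyaw 104.54 z [ 0.064 -0.026 -0.998] F [ 0.  -2.3  0.7] w 0.0513 q6 -0.65
```

View pics/w5.png

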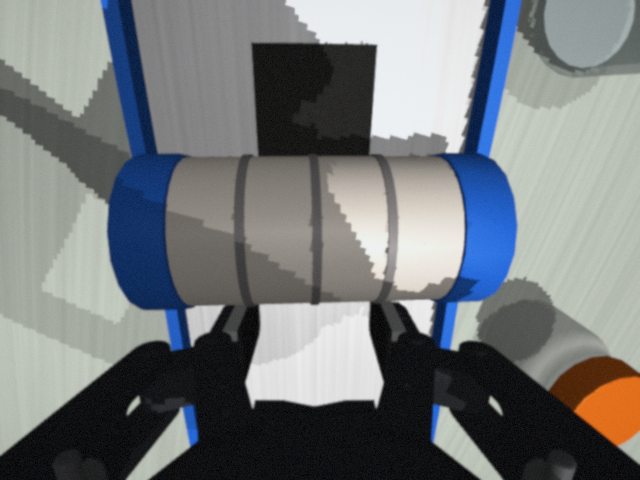

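Request:
arm_command(moves=[[0.4, 3, -0.3, -0.3, 0], [0.4, 3, -0.3, -0.3, 0], [0.4, 3, -0.3, -0.3, 0], [0.4, 3, -0.3, -0.3, 0], [0.4, 3, -0.3, -0.3, 0], [0.4, 3, -0.3, -0.3, 0], [0.4, 3, -0.3, -0.3, 0], [0.4, 3, -0.3, -0.3, 0]])

```text
time: 8.38
eef_pos: [0.5236, -0.1219, 0.0338]
tool_rot: [1.881, 2.433, 0.029]
ft_force: [1.2, -1.4, 1.1]
width: 0.0514
```

Request:
arm_command(moves=[[0.4, 3, -0.3, -0.3, 0], [0.4, 3, -0.3, -0.3, 0], [0.4, 3, -0.3, -0.3, 0], [0.4, 3, -0.3, -0.3, 0], [0.4, 3, -0.3, -0.3, 0], [0.4, 3, -0.3, -0.3, 0], [0.4, 3, -0.3, -0.3, 0], [0.4, 3, -0.3, -0.3, 0]])

```text
time: 9.05
eef_pos: [0.5141, -0.0966, 0.0353]
tool_rot: [1.881, 2.433, 0.029]
ft_force: [0.9, -1.8, 0.4]
width: 0.0517
```

```bash
python3 - <<'E'
from plant import r
from h import *
o,R=state(r)
cv2.imwrite('pics/w6.png',r.snapshot('wrist'))
E
```

```text
t 9.05 tcp [ 0.5141 -0.0966  0.0353] stand mm [[-17.8   3.7  35.3]] xyaw 104.52 z [ 0.064 -0.025 -0.998] F [ 0.9 -1.8  0.4] w 0.0517 q6 -0.57
```

View pics/w6.png

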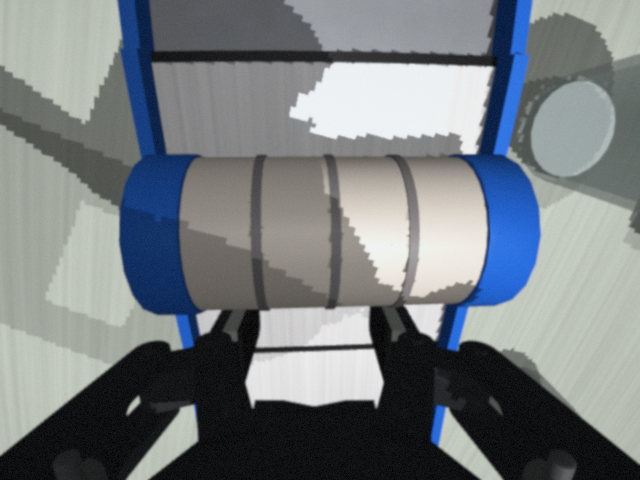

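Request:
arm_command(moves=[[0.4, 3, 0.2, -0.4, 0], [0.4, 3, 0.2, -0.4, 0], [0.4, 3, 0.2, -0.4, 0], [0.4, 3, 0.2, -0.4, 0], [0.4, 3, 0.2, -0.4, 0], [0.4, 3, 0.2, -0.4, 0], [0.4, 3, 0, -0.4, 0], [0.4, 3, 0, -0.4, 0]])

```text
time: 9.77
eef_pos: [0.5081, -0.0703, 0.0376]
tool_rot: [1.882, 2.433, 0.029]
ft_force: [-0.8, -1.4, 0.8]
width: 0.0514
```

Request:
arm_command(moves=[[0.4, 3, 0, -0.4, 0], [0.4, 3, 0, -0.4, 0], [0.4, 3, 0, -0.4, 0], [0.4, 3, 0, -0.4, 0], [0.4, 3, 0, -0.4, 0], [0.4, 3, 0, -0.4, 0], [0.4, 3, 0, -0.4, 0], [0.4, 3, 0, -0.4, 0]])

```text
time: 10.43
eef_pos: [0.5012, -0.0444, 0.0402]
tool_rot: [1.882, 2.434, 0.029]
ft_force: [0.2, -1.9, 2.1]
width: 0.0513
```

```bash
python3 - <<'E'
from plant import r
from h import *
o,R=state(r)
cv2.imwrite('pics/w7.png',r.snapshot('wrist'))
E
```

```text
t 10.43 tcp [ 0.5012 -0.0444  0.0402] stand mm [[36.   3.  40.2]] xyaw 104.51 z [ 0.063 -0.025 -0.998] F [ 0.2 -1.9  2.1] w 0.0513 q6 -0.47
```

View pics/w7.png

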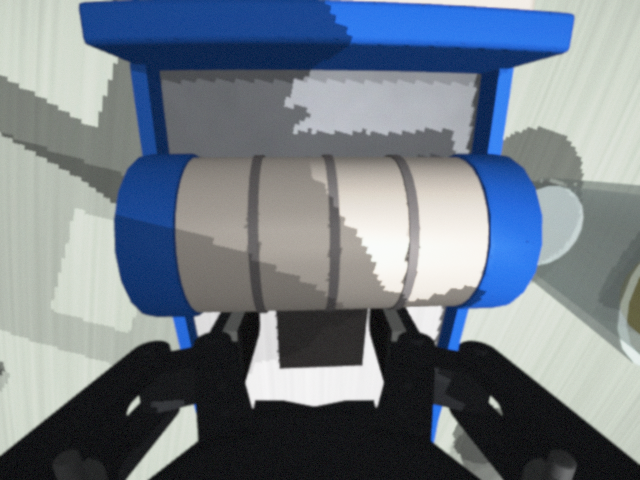

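Request:
arm_command(moves=[[0.4, 2, 0, -0.3, 0], [0.4, 2, 0, -0.3, 0], [0.4, 2, 0, -0.3, 0], [0.4, 2, 0, -0.3, 0], [0.4, 2, 0, -0.3, 0], [0.4, 2, 0, -0.3, 0], [0.4, 2, 0, -0.3, 0], [0.4, 2, 0, -0.3, 0]])

```text
time: 11.15
eef_pos: [0.4949, -0.0258, 0.0411]
tool_rot: [1.886, 2.436, 0.029]
ft_force: [-0.3, -0.9, -0.1]
width: 0.0512
```

```bash
python3 - <<'E'
from plant import r
from h import *
o,R=state(r)
cv2.imwrite('pics/w8.png',r.snapshot('wrist'))
E
```

```text
t 11.15 tcp [ 0.4949 -0.0258  0.0411] stand mm [[55.6  4.5 41.1]] xyaw 104.47 z [ 0.06  -0.022 -0.998] F [-0.3 -0.9 -0.1] w 0.0512 q6 -0.43
```

View pics/w8.png

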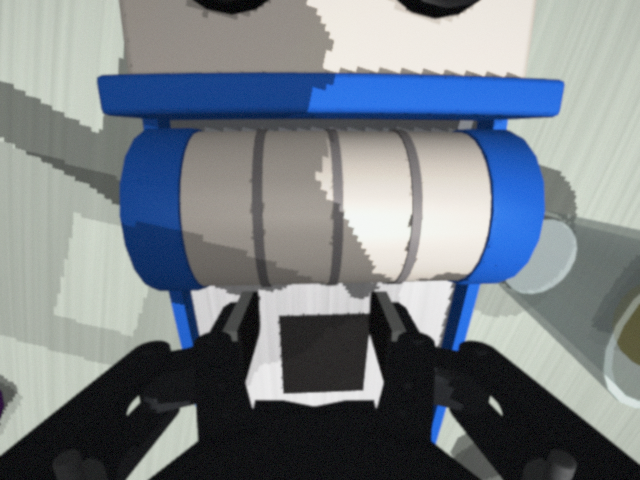

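Request:
arm_command(moves=[[0.4, -4, 0, 0, 0], [0.4, -6, 0, 0, 0], [0.4, -8, 0, -3, 0], [0.4, -8, 0, -10, 0], [0.4, -4, 0, -25, 0], [0.4, 0, 0, -25, 0], [0.4, 0, 0, -25, 0], [0.4, 0, 0, -20, 0]])

```text
time: 11.87
eef_pos: [0.4916, -0.0568, 0.1504]
tool_rot: [1.896, 2.445, 0.019]
ft_force: [0.2, -0.1, 0.4]
width: 0.0513
```

```bash
python3 - <<'E'
from plant import r
from h import *
o,R=state(r)
c=r.camera_model('wrist')
cv2.imwrite('pics/w9.png',r.snapshot('wrist'))
t=r.snapshot('scene');T=r.snapshot('top')
a=cv2.resize(t[170:310,190:430],None,fx=3.3,fy=3.3,interpolation=cv2.INTER_CUBIC)
cv2.imwrite('pics/s9.png',a)
cv2.imwrite('pics/t9.png',cv2.resize(T[180:330,220:480],None,fx=3,fy=3,interpolation=cv2.INTER_CUBIC))
E
```

```text
t 11.87 tcp [ 0.4916 -0.0568  0.1504] stand mm [[ 26.5  15.4 150.4]] xyaw 104.39 z [ 0.045 -0.019 -0.999] F [ 0.2 -0.1  0.4] w 0.0513 q6 -0.5
```

View pics/w9.png

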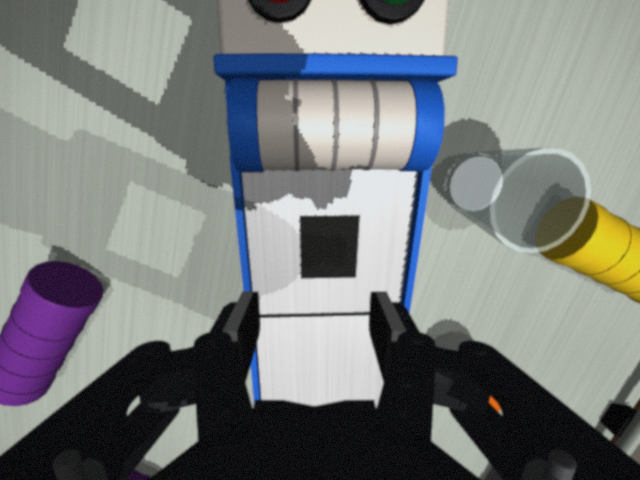

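View pics/s9.png

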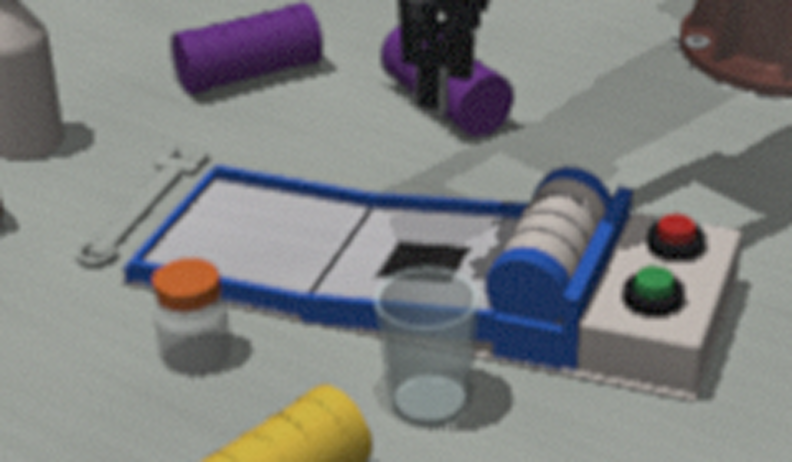

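View pics/t9.png

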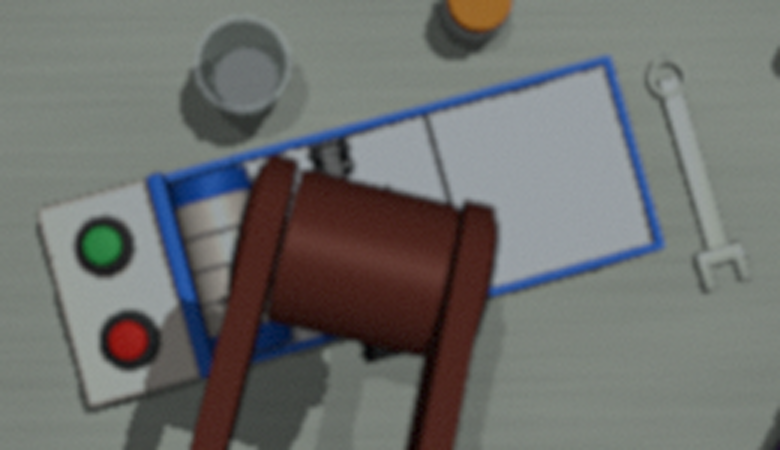

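```bash
python3 - <<'E'
from plant import r
from h import *
o,R=state(r)
for z in (.06,.068): print(z,(st(cast(r.camera_model('top'),[(253.6,261.4),(262.3,292.9)],z))*1000).round(1))
g=st(np.array([.4996,.1193,.066])) ;print(g*1000)
print('delta tool to 120 above',(R.T@(wd([g[0,0],g[0,1],.12])[0]-o['eef_pos'])*1000).round(1))
E
```

```text
t 12.02 tcp [ 0.4932 -0.0569  0.151 ] stand mm [[ 26.   13.9 151. ]] xyaw 104.4 z [ 0.05  -0.021 -0.999] F [-0.4  0.6 -1.1] w 0.0511 q6 -0.5
0.06 [[196.2 -36.9  60. ]
 [195.6  33.3  60. ]]
0.068 [[195.3 -36.5  68. ]
 [194.7  33.3  68. ]]
[[194.84101719 -36.69847434  66.        ]]
delta tool to 120 above [170.   48.9  27.7]
```

Request:
arm_command(moves=[[1, 17, 5, 0, 0], [1, 17, 5, 0, 0], [1, 17, 5, 0, 0], [1, 17, 5, 0, 0], [1, 17, 5, 0, 0], [1, 17, 5, 0, 0], [1, 17, 5, 0, 0], [1, 17, 5, 0, 0]])

```text
time: 12.68
eef_pos: [0.4932, 0.0832, 0.1408]
tool_rot: [1.913, 2.44, 0.006]
ft_force: [-0.6, -0.6, 0.3]
width: 0.0001
```

Request:
arm_command(moves=[[1, 17, 5, 0, 0], [1, 8, 2, 0, 0], [1, 0, 0, 0, 0]])

```text
time: 12.93
eef_pos: [0.4911, 0.1115, 0.1362]
tool_rot: [1.914, 2.447, -0.001]
ft_force: [0.1, 0.3, 0.4]
width: 0.0004
```

```bash
python3 - <<'E'
from plant import r
from h import *
o,R=state(r)
print('delta tool to 90',(R.T@(wd([.195,-.0365,.09])[0]-o['eef_pos'])*1000).round(1))
cv2.imwrite('pics/w10.png',r.snapshot('wrist'))
E
```

```text
t 12.93 tcp [0.4911 0.1115 0.1362] stand mm [[189.5 -26.6 136.2]] xyaw 103.94 z [ 0.027 -0.022 -0.999] F [0.1 0.3 0.4] w 0.0004 q6 -0.13
delta tool to 90 [ 6.9  8.9 46.2]
```

View pics/w10.png

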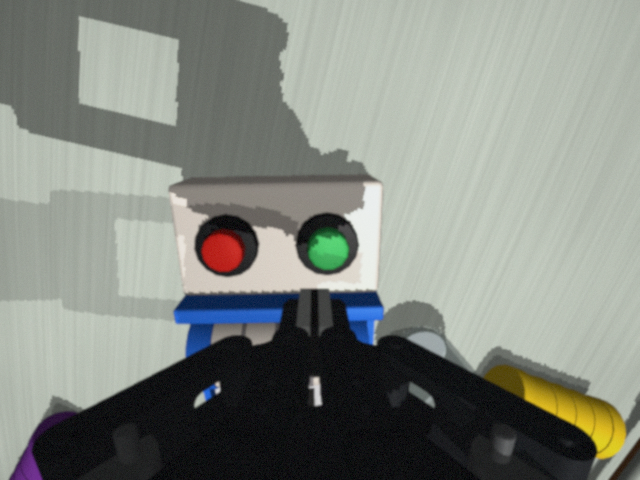

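Request:
arm_command(moves=[[1, 4, 5, 10, 0], [1, 4, 5, 15, 0], [1, 2, 3, 10, 0], [1, 0, 0, 0, 0]])

```text
time: 13.32
eef_pos: [0.5025, 0.1195, 0.0993]
tool_rot: [1.916, 2.445, -0.006]
ft_force: [0.3, 0.3, -0.4]
width: 0.0003
```

```bash
python3 - <<'E'
from plant import r
from h import *
o,R=state(r)
c=r.camera_model('wrist');im=r.snapshot('wrist');cv2.imwrite('pics/w11.png',im)
H,S,V=cv2.split(cv2.cvtColor(im,cv2.COLOR_BGR2HSV))
for p,s in cents((H>55)&(H<90)&(S>100)): print(p,s,(st(cast(c,[p],.066))*1000).round(1))
print('delta tool to 75',(R.T@(wd([.195,-.0365,.075])[0]-o['eef_pos'])*1000).round(1))
E
```

```text
t 13.32 tcp [0.5025 0.1195 0.0993] stand mm [[194.3 -39.6  99.3]] xyaw 103.82 z [ 0.026 -0.025 -0.999] F [ 0.3  0.3 -0.4] w 0.0003 q6 -0.11
[307.4, 273.3] [284, 251, 50, 50, 1700] [[195.9 -37.3  66. ]]
delta tool to 75 [ 1.4 -3.6 24.2]
```

View pics/w11.png

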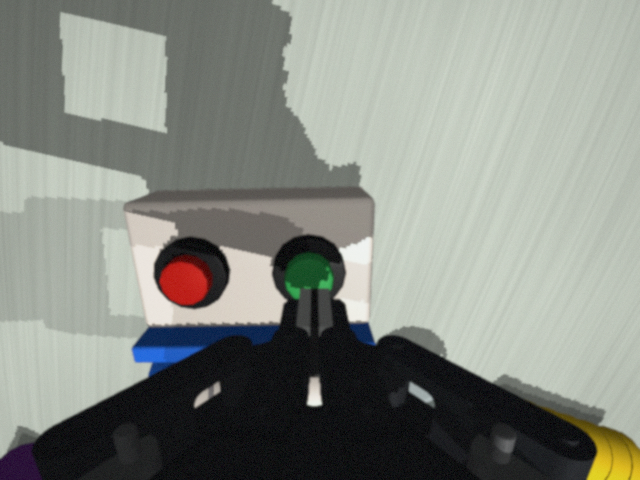

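Request:
arm_command(moves=[[1, 1, -2, 6, 0], [1, 1, -1, 7, 0], [1, 0, -1, 6, 0], [1, 0, -1, 5, 0]])

```text
time: 13.7
eef_pos: [0.4993, 0.1178, 0.0763]
tool_rot: [1.916, 2.44, -0.002]
ft_force: [-0.6, 0.1, -0.1]
width: -0.0
```

```bash
python3 - <<'E'
from plant import r
from h import *
o,R=state(r)
E
```

```text
t 13.7 tcp [0.4993 0.1178 0.0763] stand mm [[193.5 -36.1  76.3]] xyaw 103.71 z [ 0.03  -0.026 -0.999] F [-0.6  0.1 -0.1] w -0.0 q6 -0.11
```

Request:
arm_command(moves=[[1, 0.5, 0, 4, 0], [1, 0.5, 0, 4, 0], [1, 0, 0, 4, 0]])

```text
time: 13.95
eef_pos: [0.4992, 0.1179, 0.0654]
tool_rot: [1.916, 2.441, -0.006]
ft_force: [-15.4, -1.6, 41.0]
width: 0.0002
```

Request:
arm_command(moves=[[1, 0, 0, 3, 0], [1, 0, 0, 3, 0]])

```text
time: 14.12
eef_pos: [0.4991, 0.1179, 0.0658]
tool_rot: [1.918, 2.445, -0.014]
ft_force: [-9.6, -1.6, 21.8]
width: 0.0002
```

```bash
python3 - <<'E'
from plant import r
from h import *
o,R=state(r)
cv2.imwrite('pics/w12.png',r.snapshot('wrist'))
s=r.snapshot('scene');cv2.imwrite('pics/s12.png',cv2.resize(s[200:290,330:450],None,fx=6,fy=6,interpolation=cv2.INTER_CUBIC))
E
```

```text
t 14.12 tcp [0.4991 0.1179 0.0658] stand mm [[193.6 -35.9  65.8]] xyaw 103.74 z [ 0.022 -0.028 -0.999] F [-9.6 -1.6 21.8] w 0.0002 q6 -0.11
```

View pics/w12.png

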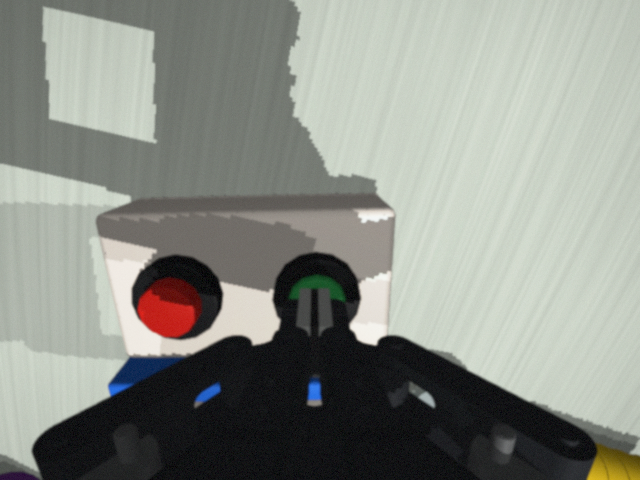

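View pics/s12.png

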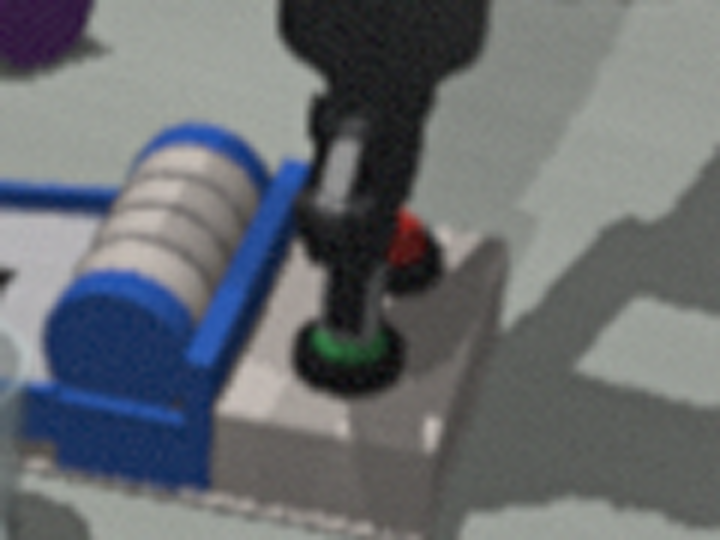

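Request:
arm_command(moves=[[1, 0, 0, -8, 0], [1, 0, 0, -15, 0], [1, 0, 0, -25, 0], [1, 0, 0, -30, 0], [1, 0, 0, -30, 0], [1, 0, 0, -30, 0], [1, 0, 0, 0, 0], [1, 0, 0, 0, 0]])

```text
time: 14.88
eef_pos: [0.4963, 0.1231, 0.2104]
tool_rot: [1.916, 2.445, -0.01]
ft_force: [-0.1, 0.4, -0.1]
width: 0.0
```

```bash
python3 - <<'E'
from plant import r
from h import *
o,R=state(r)
s=r.snapshot('scene');T=r.snapshot('top')
cv2.imwrite('pics/s13.png',s)
cv2.imwrite('pics/t13.png',T)
E
```

```text
t 14.88 tcp [0.4963 0.1231 0.2104] stand mm [[199.3 -34.5 210.4]] xyaw 103.81 z [ 0.024 -0.027 -0.999] F [-0.1  0.4 -0.1] w 0.0 q6 -0.11
```

View pics/s13.png

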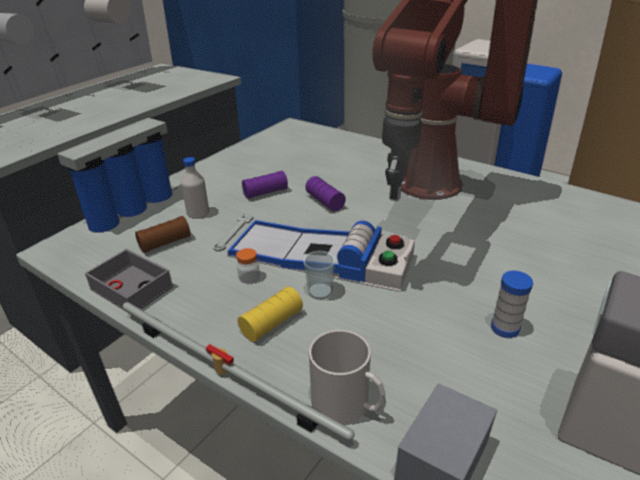

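View pics/t13.png

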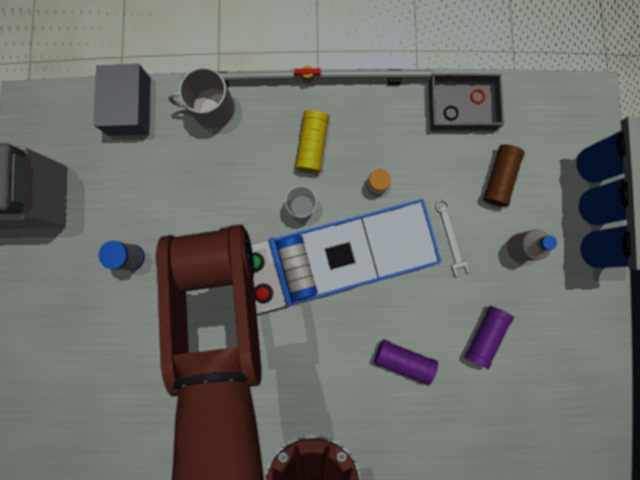

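```bash
python3 - <<'E'
from plant import r
from h import *
print((st(cast(r.camera_model('top'),[(297.5,267)],.0554))*1000).round(1))
print(r.sign_off())
E
```

```text
[[108.2  -0.5  55.4]]
the job is handed in; nothing more can be done
None
```

The cartridge is seated in the dip against the blue stop. The green button has been pressed and the arm is clear, about 145 mm above it. I handed the job in at about 15 s of the 54 s allowed.

- **Rolling:** I pushed the cartridge from behind with both fingertips at about 36 mm/s, slowing to about 24 mm/s near the crest. It stayed against the fingers in every wrist picture on the slope, until it dropped into the dip.
- **Seat check:** in the last top view its middle is at x ≈ 108 mm, y ≈ 0 in the stand's frame; the seat is at 107 mm.
- **Green button:** I pressed it with the closed fingers until they stopped moving, at 41 N falling to 22 N (about 5 N is needed). The travel itself can't be read, so "fully down" rests on that force and the fingers stopping. They stopped at 65.5 mm, and I had measured the button top at about 68 mm. That is less than the full 6 mm of travel; my height for the button is only good to a few mm. The pictures show the fingertips on the green button.
- **Other items:** the red button was not touched, and the other items look unmoved in the last pictures. The wrist force reads about zero.
- **Disagreements:** the wrist camera differed from the fixed cameras by about 3 mm along the stand and up to 7 mm across it. The tool also drifted up to about 4° off vertical during the moves. Neither affected the result.

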